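Put away the pile of steel forming blocks on the goldsmith's bench

TASK

The four steel forming blocks are piled on the rubber pad. Take the pile apart from the top down, one block at a time, and put each block away lying flat in the wooden rest made for its own shape and size, lowering it gently rather than dropping it. Leave the ring cone and the glass jar standing where they are.

Things in the scene. Friction and masses are not known exactly. Their poses are not given: they have to be found in the camera images.
- block_small: small round steel block, 28 mm across, 20 mm high, about 0.1 kg, a dark round dimple on its top. Topmost of the pile at the start. Origin at the centre of its underside, z up
- block_oblong: oblong steel block with dark cross grooves on its top, 52 mm long (x) by 30 mm wide (y) by 18 mm high, about 0.2 kg. Second from the top of the pile. Origin at the centre of its underside, z up
- block_round: large round blackened steel block, 56 mm across, 20 mm high, about 0.4 kg. Third from the top of the pile. Origin at the centre of its underside, z up
- block_square: square steel block, 64 by 64 mm (sides along x and y), 22 mm high, about 0.7 kg. Bottom of the pile; it lies on a fixed black rubber pad 90 by 90 mm, 6 mm thick. Origin at the centre of its underside, z up. The blocks merely lie on one another, each slightly off-centre and turned
- rest_small: fixed dark wooden rest, small and round, 60 mm across outside, recess 44 mm across. Origin at the centre of its underside on the bench, z up. Grey floor 3 mm and lip top 8 mm above the bench; the lip is 8 mm wide. Its block has 8 mm of play all round; fingers do not fit between block and lip, so keep the fingertips above the lip
- rest_oblong: fixed dark wooden rest, oblong, 84 mm (x) by 62 mm (y) outside, recess 68 (x) by 46 mm (y). Origin at the centre of its underside on the bench, z up. Grey floor 3 mm and lip top 8 mm above the bench; the lip is 8 mm wide. Its block has 8 mm of play all round; fingers do not fit between block and lip, so keep the fingertips above the lip
- rest_round: fixed dark wooden rest, large and round, 88 mm across outside, recess 72 mm across. Origin at the centre of its underside on the bench, z up. Grey floor 3 mm and lip top 8 mm above the bench; the lip is 8 mm wide. Its block has 8 mm of play all round; fingers do not fit between block and lip, so keep the fingertips above the lip
- rest_square: fixed dark wooden rest, square, 96 by 96 mm outside, recess 80 by 80 mm, sides along x and y. Origin at the centre of its underside on the bench, z up. Grey floor 3 mm and lip top 8 mm above the bench; the lip is 8 mm wide. Its block has 8 mm of play all round; fingers do not fit between block and lip, so keep the fingertips above the lip
- ring_cone: loose white ceramic ring cone with a brass ring on it, foot 44 mm across, 64 mm high, light and easily knocked over. Origin at the centre of its underside, z up. Not to be moved
- jar: loose amber glass jar with an aluminium cap, 48 mm across, 55 mm high. Origin at the centre of its underside, z up. Not to be moved
Mind the look-alikes: they are no part of the job. What is shaped like the block_square but pink, purple or turquoise is not meant.

How it is judged:
By the outcome, as a careful person would: the job done as asked, in the order asked, and still so for the second after the job is handed in, with the robot touching nothing.
It also fails if it takes over 125 s, if anything falls off the work surface, if the arm or the gripper's body presses on something with over 40 N, if the wrist force passes 120 N, or if a joint passes its speed limit or range.

ROBOT

A 7-joint arm with a two-finger parallel gripper is mounted at the origin on the work surface. World frame = base frame: x ahead of the robot, y to its left, z up, the work surface at z = 0. Lengths are in m, angles in rad, forces in N, time in s.
With the tool pointing down it reaches from about 0.4 to 0.85 m from the base axis. Payload 4.5 kg.
Tool frame: the origin (TCP) lies midway between the tips of the shut fingers; the grasp point (between the pads) lies 19 mm behind it (r.grip_point_offset is the distance from the TCP to the grasp point, in m); z points along the fingers, y is the line along which they close (so a half turn about z gives the same grasp; the last joint's range is limited). The gripper opens to 88 mm and grips with 3 to 60 N. Pads are 18 mm wide; open, the fingers measure 123 mm over their backs; the gripper's body (75 mm by 187 mm) begins 45 mm behind the grasp point.
Start: joints at [-1.223, 0.689, -0.195, 1.565, 0.157, 0.902, -0.215], TCP at [0.193, 0.595, 0.239] pointing down, gripper open.
Joint ranges: [-3.01, 3.01], [-0.46, 2.08], [-1.47, 1.51], [0.13, 2.56], [-1, 4.14], [0.04, 2.09], [-2.66, 2.66]. Speed limits (rad/s): [2.57, 2.57, 3.14, 3.14, 3.14, 3.14, 3.14].

INTERFACE

Orientations are given as a unit quaternion [x, y, z, w].
In Python, from plant import r, optics gives the robot as it stands.
- The arm moves only by the shell command python3 -m pendant 'ROWS' [OPENING] [FORCE]. ROWS is JSON, a list of rows, each a list of 6 numbers: the shift along the tool's x, y, z as a fraction of full scale, then the turn, a rotation vector about the tool's x, y, z as a fraction of full scale. A call has 1 to 5 rows; each row shifts and turns the commanded pose from where the row before left it, along the tool's axes as they then stand; what a row does not reach is not made up. Full scale, the value 1, is 0.025 m for a shift and pi rad for a turn. A row lasts 1/12 s, in which the tool goes at most 41.7 mm and 7.16 degrees, less where a joint would pass 70% of its speed; a pose out of reach is approached as far as the arm can. A call with a number of a shift or a turn outside -1 to 1 is refused whole. A call with a gripper value outside its range is refused whole. OPENING is the opening, from -1 (shut) to 1 (fully open), set as the call begins (- or left out, the last holds). The fingers move at their own pace and stop on an object; FORCE is the grip in N (left out, the last holds). Time passes only in rows, so rows that do not move let the fingers close. It gives the time, the measured TCP pose, the force, the opening and the grip force at its end, in the units of the state.
- r.get_state(): the state, without advancing time (a new reading comes with each control period).
- optics.snapshot(name): name is "scene" or "top" or "wrist"; returns (picture, depth): 420x560x3 uint8, blue, green, red; 420x560 float32, m along the optical axis (not along the pixel's ray), 0 where there is no reading.
- optics.calibration(name): a dict with "vfov" (degrees; the focal length in pixels is half the picture's height over the tangent of half this angle, whatever the lens; pixels are square), "cx", "cy" (the principal point, pixels), "k1" (the pictures are not rectified: a ray, as slopes to the right and down, at radius r is drawn at 1 + k1 r^2 times it, then the intrinsics apply), "cam_to_world" (4x4, takes a point from camera to world coordinates); the wrist camera has in their place "tool_from_camera" (4x4, takes a point from camera to tool coordinates, whose origin is the TCP and whose axes are the flange's). Camera axes: x right, y up, looking along -z (the intrinsics and any distortion apply to the point x, -y, -z); pixel columns grow to the right and rows downward; lengths in m; the calibration is good to about 2 mm. A picture is of the moment at which its call begins: read the wrist's pose just before it. calibration takes no time and is no camera call.
- r.finish_job(): hands the job in; it is judged then, once.
The state is a dict: "clock": time; "q": joint angles; "qd": joint speeds; "joint_torque": joint torques, N m; "tool_pos": TCP position; "eef_rot": TCP orientation; "contact_force": force on the tool from outside, world axes, zero at the start; "moment": the same for the moment, N m; "opening": opening from 0.0 (shut) to 1.0 (fully open); "finger_force": force on a finger pad.
Only numpy, scipy, OpenCV 4.12 (cv2) and the standard library are available. Lean on these libraries where they do the work, as an engineer would, in place of code of your own. Each camera call takes 0.05 s, during which the arm holds its last target. There are 200 camera calls.

## Working session

There is one attempt and no reset: what is moved stays moved. The work goes in short steps, Python scripts to look and compute and a shell command to move; the robot and the scene stay as the last step left them, time stands still between calls to the robot, and variables do not carry over. Pictures are saved under pics/ and viewed, at most 17 in all, crops included, and the job is handed in when it is done.

```bash
mkdir -p pics; ls; cat > h.py <<'E'
import numpy as np, cv2
from scipy.spatial.transform import Rotation as R
from plant import r, optics
def snap(name, out):
    s=r.get_state(); p,d=optics.snapshot(name)
    cv2.imwrite(f'pics/{out}.png',p); np.savez(f'pics/{out}.npz',p=p,d=d,pos=s['tool_pos'],rot=s['eef_rot'],name=name)
    return p,d
def world(out, uv=None):
    """world points for pixels uv (N,2) or whole image"""
    z=np.load(f'pics/{out}.npz'); name=str(z['name']); c=optics.calibration(name); d=z['d']
    H,W=d.shape; f=H/2/np.tan(np.radians(c['vfov'])/2)
    K=np.array([[f,0,c['cx']],[0,f,c['cy']],[0,0,1.]])
    if uv is None:
        u,v=np.meshgrid(np.arange(W),np.arange(H)); uv=np.stack([u,v],-1).reshape(-1,2)
    uv=np.asarray(uv,float).reshape(-1,2)
    n=cv2.undistortPoints(uv[:,None],K,np.array([c['k1'],0,0,0.]))[:,0]
    dd=d[np.clip(uv[:,1].round().astype(int),0,H-1),np.clip(uv[:,0].round().astype(int),0,W-1)]
    P=np.c_[n[:,0]*dd,-n[:,1]*dd,-dd,np.ones(len(dd))]
    if name=='wrist':
        T=np.eye(4);T[:3,:3]=R.from_quat(z['rot']).as_matrix();T[:3,3]=z['pos'];M=T@np.array(c['tool_from_camera'])
    else: M=np.array(c['cam_to_world'])
    Q=(P@M.T)[:,:3]; Q[dd==0]=np.nan
    return Q
E
python3 - <<'E'
from h import *
snap('top','top0');snap('scene','scene0')
s=r.get_state();print(s)
print(optics.calibration('top'),optics.calibration('wrist'),r.grip_point_offset)
E
```

```text
pics
{'clock': 0.1, 'q': array([-1.22319076,  0.68985984, -0.19449959,  1.56616019,  0.15732349,
        0.90246784, -0.21507521]), 'qd': array([ 1.86715234e-03, -2.77268455e-03,  2.99855512e-04, -6.97450897e-04,
       -3.22931608e-05, -2.17318656e-03,  1.79817712e-03]), 'joint_torque': array([-3.53932301e-03, -5.28489840e+01, -1.27158176e+00, -1.53833538e+01,
       -5.25641791e-02,  1.97888876e-03,  5.64958862e-05]), 'tool_pos': array([0.19282155, 0.59397539, 0.23803611]), 'eef_rot': array([ 1.56215283e-01,  9.87722744e-01, -7.50723060e-04, -4.92228026e-05]), 'contact_force': array([ 1.4745802 , -0.90458964, -0.32955653]), 'moment': array([ 0.04725879,  0.00592592, -0.02872486]), 'finger_force': 0.0, 'opening': 0.9986565577303756}
{'vfov': 46.51434883515588, 'cx': 277.8394439518294, 'cy': 214.7578919290537, 'k1': 0.03429621160173603, 'cam_to_world': array([[-0.02326915,  0.98340675, -0.17991582,  0.30237815],
       [-0.99972607, -0.02243609,  0.00666405, -0.00322632],
       [ 0.00251686,  0.18002161,  0.98365944,  1.06127348],
       [ 0.        ,  0.        ,  0.        ,  1.        ]])} {'vfov': 59.18763729526083, 'cx': 275.59875379949904, 'cy': 212.12598409434148, 'k1': 0.002303961177796674, 'tool_from_camera': array([[-3.56263096e-05,  9.62933401e-01,  2.69739253e-01,
         6.92968851e-02],
       [ 9.99999982e-01, -1.59870353e-05,  1.89148441e-04,
        -7.72462457e-04],
       [ 1.86449683e-04,  2.69739255e-01, -9.62933383e-01,
        -1.45299773e-01],
       [ 0.00000000e+00,  0.00000000e+00,  0.00000000e+00,
         1.00000000e+00]])} 0.0187
```

View pics/top0.png

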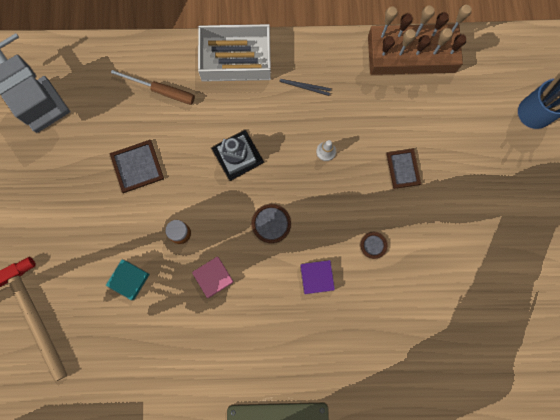

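View pics/scene0.png

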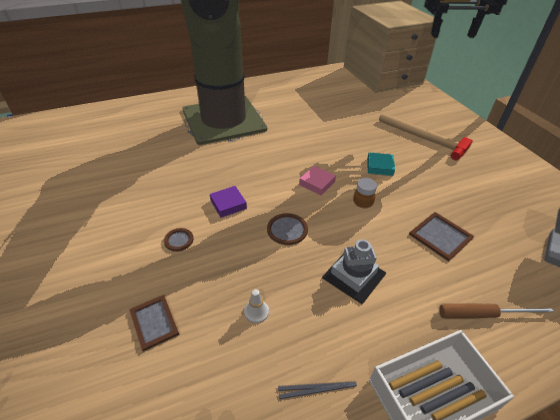

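Top view: the pile is at (238,152). The rests are square (137,166), round (271,223), oblong (404,168) and small (374,245). The ring cone is at (326,150) and the jar at (177,232).

Look-alikes for block_square are turquoise (128,280), pink (212,278) and purple (317,277). I choose the grey steel pile on the black pad. Next is a close crop to check it.

```bash
python3 - <<'E'
from h import *
p=cv2.imread('pics/top0.png')
a=cv2.resize(p[115:200,195:280],(595,595),interpolation=cv2.INTER_CUBIC)
cv2.imwrite('pics/crop_pile.png',a)
Q=world('top0').reshape(420,560,3)
for n,(u,v) in dict(small=(235,144),cone=(326,150),jar=(177,231),rsq=(137,166),rro=(271,223),rob=(404,168),rsm=(374,245)).items():
    print(n,Q[v,u].round(3))
# block tops by height in the pile
pl=Q[115:200,195:280].reshape(-1,3); z=pl[:,2]
print(np.histogram(z[~np.isnan(z)],bins=np.arange(-.004,.1,.004)))
# rests: dark brown rim mask -> centroid via minAreaRect in world
for n,(u,v) in dict(rsq=(137,166),rro=(271,223),rob=(404,168),rsm=(374,245)).items():
    w=Q[v-40:v+40,u-40:u+40].reshape(-1,3); m=(w[:,2]>.0055)&(w[:,2]<.012)
    q=(w[m,:2]*1e4).astype(np.float32); 
    print(n,m.sum(),cv2.minAreaRect(q),q.mean(0))
E
```

```text
small [0.633 0.076 0.086]
cone [ 0.631 -0.119  0.037]
jar [0.457 0.201 0.053]
rsq [0.613 0.301 0.004]
rro [0.478 0.005 0.005]
rob [ 0.595 -0.294  0.005]
rsm [ 0.425 -0.218  0.001]
(array([2874, 2664,  543,   82,   15,   14,   28,  168,  102,   16,    9,
         16,   67,   66,   19,   17,   29,  148,   31,    6,    8,   27,
         92,   20,    0]), array([-0.004,  0.   ,  0.004,  0.008,  0.012,  0.016,  0.02 ,  0.024,
        0.028,  0.032,  0.036,  0.04 ,  0.044,  0.048,  0.052,  0.056,
        0.06 ,  0.064,  0.068,  0.072,  0.076,  0.08 ,  0.084,  0.088,
        0.092,  0.096]))
rsq 680 ((6231.69580078125, 2902.65771484375), (1646.1348876953125, 1496.9713134765625), 1.9741017818450928) [6140.0273 3018.5632]
rro 450 ((4798.61572265625, -83.928466796875), (1540.1607666015625, 1287.8265380859375), 14.428800582885742) [4776.0845     56.417706]
rob 439 ((5925.11083984375, -3027.67236328125), (1255.699462890625, 1381.6776123046875), 25.694477081298828) [ 5948.9717 -2926.3938]
rsm 260 ((4364.57373046875, -1862.250244140625), (1042.118896484375, 1055.4140625), 24.907285690307617) [ 4251.067  -2146.3608]
```

View pics/crop_pile.png

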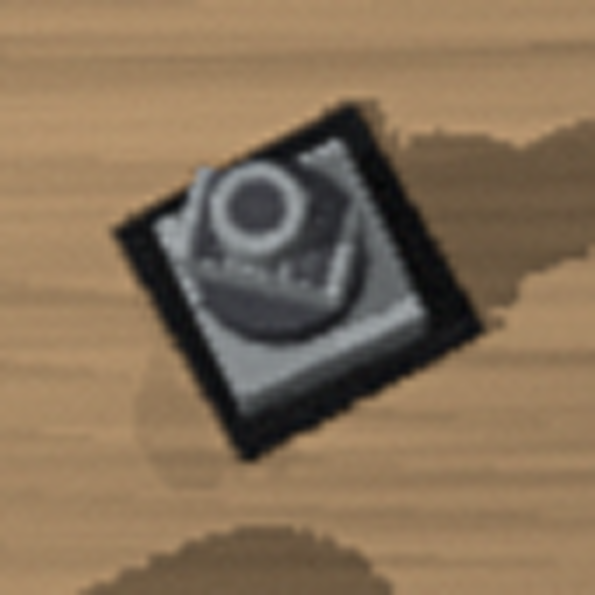

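The crop shows the small block's dimple at (258,208), which is (232,145) in the full picture. It sits on the oblong, the black round and the square block, all on the black pad. I'll move above the pile.

```bash
cat >> h.py <<'E'
def plane(out, uv, z0):
    """intersect pixel rays with world z=z0"""
    z=np.load(f'pics/{out}.npz'); name=str(z['name']); c=optics.calibration(name); H,W=z['d'].shape
    f=H/2/np.tan(np.radians(c['vfov'])/2); K=np.array([[f,0,c['cx']],[0,f,c['cy']],[0,0,1.]])
    n=cv2.undistortPoints(np.asarray(uv,float).reshape(-1,1,2),K,np.array([c['k1'],0,0,0.]))[:,0]
    if name=='wrist':
        T=np.eye(4);T[:3,:3]=R.from_quat(z['rot']).as_matrix();T[:3,3]=z['pos'];M=T@np.array(c['tool_from_camera'])
    else: M=np.array(c['cam_to_world'])
    D=np.c_[n[:,0],-n[:,1],-np.ones(len(n))]@M[:3,:3].T; o=M[:3,3]
    return o+D*((z0-o[2])/D[:,2])[:,None]
def go(xyz, yaw=None):
    """shift in row units (tool axes now) to reach xyz; yaw = desired world angle of tool y (deg)"""
    s=r.get_state(); Rm=R.from_quat(s['eef_rot']).as_matrix(); d=Rm.T@(np.array(xyz)-s['tool_pos'])/.025
    ya=np.degrees(np.arctan2(Rm[1,1],Rm[0,1])); tilt=np.degrees(np.arccos(-Rm[2,2]))
    print('pos',s['tool_pos'].round(4),'yaw_y',ya.round(2),'tilt',tilt.round(2),'shift units',d.round(2),'clk',round(s['clock'],1))
    if yaw is not None:
        t=(yaw-ya+90)%180-90; print('turn z total units (tool z down => neg)',round(-t/180,4),'deg',round(t,1))
E
P='python3 -m pendant'; R='[-0.957,-0.59,0.08,0,0,0]'
python3 -m pendant '[[-0.957,-0.59,0.08,0,0,0],[-0.957,-0.59,0.08,0,0,0],[-0.957,-0.59,0.08,0,0,0],[-0.957,-0.59,0.08,0,0,0],[-0.957,-0.59,0.08,0,0,0]]'
python3 -m pendant '[[-0.957,-0.59,0.08,0,0,0],[-0.957,-0.59,0.08,0,0,0],[-0.957,-0.59,0.08,0,0,0],[-0.957,-0.59,0.08,0,0,0],[-0.957,-0.59,0.08,0,0,0]]'
python3 -m pendant '[[-0.957,-0.59,0.08,0,0,0],[-0.957,-0.59,0.08,0,0,0],[-0.957,-0.59,0.08,0,0,0],[-0.957,-0.59,0.08,0,0,0],[-0.957,-0.59,0.08,0,0,0]]'
python3 -m pendant '[[-0.957,-0.59,0.08,0,0,0],[-0.957,-0.59,0.08,0,0,0],[-0.957,-0.59,0.08,0,0,0],[-0.957,-0.59,0.08,0,0,0],[-0.957,-0.59,0.08,0,0,0]]'
python3 -m pendant '[[-0.957,-0.59,0.08,0,0,0],[-0.957,-0.59,0.08,0,0,0],[-0.957,-0.59,0.08,0,0,0],[-0.957,-0.59,0.08,0,0,0],[0,0,0,0,0,0]]'
python3 - <<'E'
from h import *
go([.63,.08,.19]); snap('wrist','w0')
# rest outlines from top image: dark pixels
p=cv2.imread('pics/top0.png'); m=(p.max(2)<95).astype(np.uint8)
for n,(u,v,h) in dict(rsq=(137,166,32),rro=(271,223,24),rob=(404,168,26),rsm=(374,245,17)).items():
    mm=np.zeros_like(m); mm[v-h:v+h,u-h:u+h]=m[v-h:v+h,u-h:u+h]
    cs=cv2.findContours(mm,cv2.RETR_EXTERNAL,cv2.CHAIN_APPROX_NONE)[0]; c=max(cs,key=cv2.contourArea)[:,0]
    q=(plane('top0',c,.006)[:,:2]*1e3).astype(np.float32); print(n,cv2.minAreaRect(q))
E
```

```text
clock: 0.52
tool_pos: [0.2845, 0.4861, 0.2283]
eef_rot: [0.156, 0.988, -0.0, -0.0]
contact_force: [0.4, 0.2, 0.2]
opening: 1.003
finger_force: 0.0
clock: 0.93
tool_pos: [0.3755, 0.379, 0.2184]
eef_rot: [0.156, 0.988, -0.0, -0.0]
contact_force: [1.0, 0.9, 0.2]
opening: 1.003
finger_force: 0.0
clock: 1.35
tool_pos: [0.4665, 0.272, 0.2084]
eef_rot: [0.156, 0.988, -0.0, -0.0]
contact_force: [-0.3, 0.2, 0.5]
opening: 0.997
finger_force: 0.0
clock: 1.77
tool_pos: [0.5575, 0.1649, 0.1982]
eef_rot: [0.156, 0.988, -0.0, -0.0]
contact_force: [0.4, 0.8, 0.4]
opening: 1.0
finger_force: 0.0
clock: 2.18
tool_pos: [0.633, 0.0728, 0.1895]
eef_rot: [0.161, 0.987, -0.002, 0.001]
contact_force: [0.3, -1.0, 0.7]
opening: 1.004
finger_force: 0.0
pos [0.633  0.0728 0.1895] yaw_y 71.51 tilt 0.31 shift units [ 0.21  0.24 -0.02] clk 2.2
rsq ((612.9205932617188, 302.02923583984375), (98.50012969970703, 97.0879898071289), 18.59246063232422)
rro ((475.51666259765625, 5.067455291748047), (87.59312438964844, 88.66171264648438), 88.6973876953125)
rob ((592.5973510742188, -292.1792907714844), (90.44107055664062, 65.82620239257812), 6.2611212730407715)
rsm ((424.73529052734375, -215.74468994140625), (57.34764862060547, 57.963844299316406), 42.69609832763672)
```

View pics/w0.png

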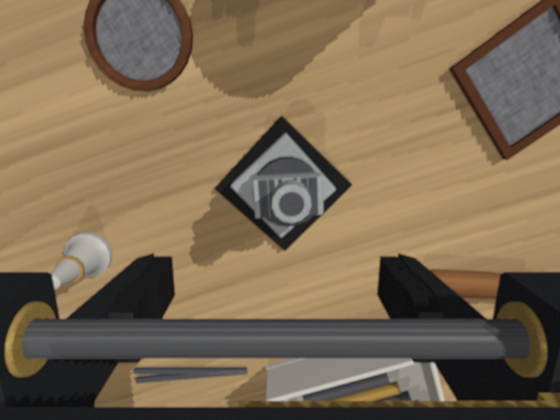

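The wrist view shows the pile at (285,185). The dimple is at (291,203), with the oblong lying nearly along the columns below it. The ring cone is at (88,255) and the round rest at (138,35). I'll enlarge it.

```bash
python3 - <<'E'
from h import *
p=cv2.imread('pics/w0.png')
cv2.imwrite('pics/c1.png',cv2.resize(p[110:255,210:355],None,fx=4.1,fy=4.1,interpolation=cv2.INTER_CUBIC))
print(world('w0',[[291,203],[258,190],[285,170],[240,187],[225,187]]).round(4))
print(plane('w0',[[291,203]],.086))
E
```

```text
[[0.6306 0.0836 0.0855]
 [0.6183 0.0625 0.0661]
 [0.6135 0.0856 0.0475]
 [0.6183 0.0444 0.0282]
 [0.6179 0.0276 0.0051]]
[[0.63044854 0.08357462 0.086     ]]
```

View pics/c1.png

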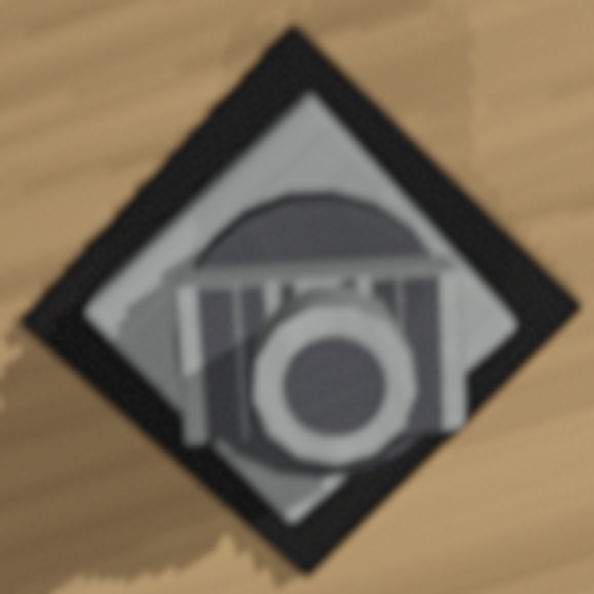

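```bash
python3 -m pendant '[[0,0,0,0,0,0]]' ; python3 - <<'E'
from h import *
go([.631,.0838,.074])
for n,uv,z in [('small',[[334,384]],.086),('obl',[[185,445],[467,430],[462,275],[178,287]],.066),('sq',[[310,92],[518,325],[292,525],[85,312]],.028)]:
    q=plane('w0',np.array(uv)/4.1+[210,110],z)*1e3; print(n,q.mean(0).round(1),cv2.minAreaRect(q[:,:2].astype(np.float32)) if len(q)>1 else '')
E
```

```text
clock: 2.32
tool_pos: [0.6293, 0.0805, 0.1901]
eef_rot: [0.157, 0.988, 0.0, -0.001]
contact_force: [-0.9, 1.0, -0.3]
opening: 1.0
finger_force: 0.0
pos [0.6293 0.0805 0.1901] yaw_y 71.97 tilt 0.08 shift units [-0.03  0.15  4.64] clk 2.3
small [631.   83.7  86. ] 
obl [631.3  82.3  66. ] ((631.0884399414062, 82.17245483398438), (52.15727233886719, 29.671052932739258), 74.7634048461914)
sq [630.4  79.   28. ] ((630.233154296875, 78.9954833984375), (63.96510314941406, 64.75933837890625), 24.856182098388672)
```

```bash
python3 -m pendant '[[-0.02,0.12,1,0,0,0],[0,0.03,1,0,0,0],[0,0,1,0,0,0],[0,0,1,0,0,0],[0,0,0.64,0,0,0]]'
python3 -m pendant '[[0,0,0,0,0,0],[0,0,0,0,0,0]]'; python3 -c "from h import *; go([.631,.0838,.074])"
python3 -m pendant '[[0,0,0,0,0,0],[0,0,0,0,0,0],[0,0,0,0,0,0],[0,0,0,0,0,0],[0,0,0,0,0,0]]' -1 20
python3 -m pendant '[[0,0,0,0,0,0],[0,0,0,0,0,0],[0,0,0,0,0,0],[0,0,0,0,0,0],[0,0,0,0,0,0]]'
```

```text
clock: 2.73
tool_pos: [0.629, 0.0861, 0.0725]
eef_rot: [0.155, 0.988, 0.0, -0.002]
contact_force: [0.4, -0.8, -1.2]
opening: 1.0
finger_force: 0.0
clock: 2.9
tool_pos: [0.6302, 0.0857, 0.0744]
eef_rot: [0.155, 0.988, 0.0, -0.001]
contact_force: [0.6, 0.2, 0.3]
opening: 0.995
finger_force: 0.0
pos [0.6302 0.0857 0.0744] yaw_y 72.15 tilt 0.13 shift units [-0.05 -0.06  0.01] clk 2.9
clock: 3.32
tool_pos: [0.6318, 0.084, 0.0754]
eef_rot: [0.156, 0.988, 0.0, 0.001]
contact_force: [0.1, 0.1, 0.3]
opening: 0.646
finger_force: 0.0
clock: 3.73
tool_pos: [0.6314, 0.0839, 0.0747]
eef_rot: [0.156, 0.988, 0.0, -0.0]
contact_force: [-0.1, -0.4, 0.2]
opening: 0.31
finger_force: 20.0
```

```bash
python3 -m pendant '[[0,0,-0.4,0,0,0],[0,0,-0.8,0,0,0],[0,0,-1,0,0,0],[0,0,-1,0,0,0],[0.15,-0.5,-0.8,0,0,0]]'
python3 -m pendant '[[0.297,-0.997,0,0,0,0],[0.297,-0.997,0,0,0,0],[0.297,-0.997,0,0,0,0],[0.297,-0.997,0,0,0,0],[0.297,-0.997,0,0,0,0]]'
python3 -m pendant '[[0.297,-0.997,0,0,0,0],[0.297,-0.997,0,0,0,0],[0.297,-0.997,0,0,0,0],[0.297,-0.997,0,0,0,0],[0.297,-0.997,0,0,0,0]]'
python3 -m pendant '[[0.297,-0.997,0,0,0,0],[0.297,-0.997,0,0,0,0],[0.297,-0.997,0,0,0,0],[0.15,-0.5,0,0,0,0],[0,0,0,0,0,0]]'
python3 -m pendant '[[0,0,0,0,0,0],[0,0,0,0,0,0]]'
python3 - <<'E'
from h import *
go([.4247,-.2157,.011]); p,_=snap('wrist','w1')
E
```

```text
clock: 4.15
tool_pos: [0.6255, 0.0765, 0.1773]
eef_rot: [0.155, 0.988, 0.002, 0.002]
contact_force: [-0.1, 1.6, -0.6]
opening: 0.309
finger_force: 20.0
clock: 4.57
tool_pos: [0.5495, -0.0348, 0.1755]
eef_rot: [0.156, 0.988, -0.0, 0.0]
contact_force: [0.3, 0.7, 0.3]
opening: 0.312
finger_force: 20.0
clock: 4.98
tool_pos: [0.4758, -0.1419, 0.1754]
eef_rot: [0.156, 0.988, -0.0, 0.0]
contact_force: [-0.1, -1.0, -1.2]
opening: 0.312
finger_force: 20.0
clock: 5.4
tool_pos: [0.4221, -0.2193, 0.1751]
eef_rot: [0.159, 0.987, -0.001, -0.001]
contact_force: [-1.0, 0.3, -0.8]
opening: 0.306
finger_force: 20.0
clock: 5.57
tool_pos: [0.4259, -0.2149, 0.1751]
eef_rot: [0.156, 0.988, 0.0, 0.001]
contact_force: [-0.1, -0.6, -0.5]
opening: 0.31
finger_force: 20.0
pos [ 0.4259 -0.2149  0.1751] yaw_y 72.1 tilt 0.1 shift units [ 0.05 -0.05  6.56] clk 5.6
```

View pics/w1.png

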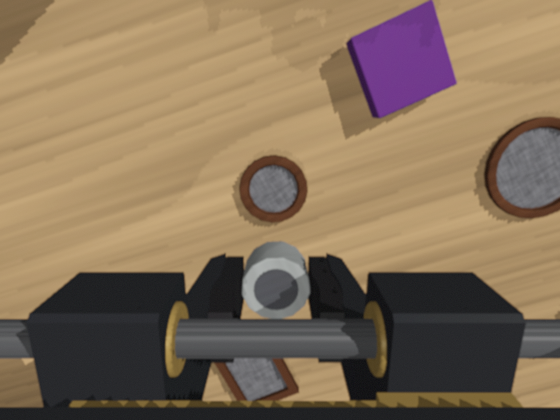

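The rest is centred at (274,188) with the small block held at (275,280).

```bash
python3 - <<'E'
from h import *
q=plane('w1',[[240,188],[307,188],[274,155],[274,222]],.008);print(q.round(4),q.mean(0))
c=q.mean(0); go([c[0],c[1],.011])
E
```

```text
[[ 0.4133 -0.2437  0.008 ]
 [ 0.4311 -0.1888  0.008 ]
 [ 0.3954 -0.2071  0.008 ]
 [ 0.4515 -0.2253  0.008 ]] [ 0.42282369 -0.21622574  0.008     ]
pos [ 0.426  -0.2146  0.175 ] yaw_y 72.15 tilt 0.1 shift units [ 0.11 -0.11  6.56] clk 5.6
```

```bash
python3 -m pendant '[[0.05,-0.05,1,0,0,0],[0.05,-0.05,1,0,0,0],[0,0,1,0,0,0],[0,0,1,0,0,0],[0,0,1,0,0,0]]'
python3 -m pendant '[[0,0,0.8,0,0,0],[0,0,0.45,0,0,0],[0,0,0.1,0,0,0],[0,0,0,0,0,0],[0,0,0,0,0,0]]'
python3 -m pendant '[[0,0,0.04,0,0,0],[0,0,0.04,0,0,0],[0,0,0,0,0,0],[0,0,0,0,0,0]]'
python3 -m pendant '[[0,0,0.03,0,0,0],[0,0,0,0,0,0],[0,0,0,0,0,0]]'
```

```text
clock: 6.03
tool_pos: [0.4231, -0.2162, 0.0487]
eef_rot: [0.155, 0.988, 0.0, 0.001]
contact_force: [0.9, -1.7, -0.4]
opening: 0.308
finger_force: 20.0
clock: 6.45
tool_pos: [0.4225, -0.2169, 0.0164]
eef_rot: [0.156, 0.988, 0.0, 0.0]
contact_force: [0.0, -0.0, -1.6]
opening: 0.307
finger_force: 20.0
clock: 6.78
tool_pos: [0.4219, -0.2177, 0.0144]
eef_rot: [0.156, 0.988, -0.0, 0.0]
contact_force: [0.4, 0.1, -0.6]
opening: 0.311
finger_force: 20.0
clock: 7.03
tool_pos: [0.4216, -0.2175, 0.0132]
eef_rot: [0.156, 0.988, 0.0, 0.0]
contact_force: [-0.3, 0.8, -1.0]
opening: 0.308
finger_force: 20.0
```

```bash
python3 -m pendant '[[0,0,0.03,0,0,0],[0,0,0,0,0,0],[0,0,0,0,0,0]]'|sed -n '2p;4p'
python3 -m pendant '[[0,0,0.03,0,0,0],[0,0,0,0,0,0],[0,0,0,0,0,0]]'|sed -n '2p;4p'
```

```text
tool_pos: [0.4216, -0.2175, 0.0124]
contact_force: [0.2, -0.1, -0.1]
tool_pos: [0.4216, -0.2175, 0.0116]
contact_force: [-0.5, 0.5, -0.1]
```

```bash
python3 -m pendant '[[0,0,0.02,0,0,0],[0,0,0,0,0,0],[0,0,0,0,0,0]]'|sed -n '2p;4p'
python3 -m pendant '[[0,0,0.02,0,0,0],[0,0,0,0,0,0],[0,0,0,0,0,0]]'|sed -n '2p;4p'
```

```text
tool_pos: [0.4216, -0.2175, 0.0115]
contact_force: [-0.8, 0.6, 5.4]
tool_pos: [0.4216, -0.2175, 0.0115]
contact_force: [-1.0, 0.1, 10.8]
```

```bash
python3 -m pendant '[[0,0,-0.03,0,0,0],[0,0,0,0,0,0],[0,0,0,0,0,0],[0,0,0,0,0,0],[0,0,0,0,0,0]]' 0.0
python3 -m pendant '[[0,0,-0.2,0,0,0],[0,0,-0.5,0,0,0],[0,0,-1,0,0,0],[0,0,-1,0,0,0],[0,0,-1,0,0,0]]'
python3 -m pendant '[[0,0,-1,0,0,0],[0,0,-1,0,0,0],[0,0,-0.7,0,0,0],[0,0,0,0,0,0],[0,0,0,0,0,0]]'
python3 - <<'E'
from h import *
go([.631,.0822,.175],164.8); snap('wrist','w2'); print(r.get_state()['q'].round(2))
p=cv2.imread('pics/w2.png'); cv2.imwrite('pics/c2.png',p[130:270,190:370])
E
```

```text
clock: 8.45
tool_pos: [0.4216, -0.2175, 0.0112]
eef_rot: [0.156, 0.988, 0.0, -0.0]
contact_force: [-0.2, -0.1, -0.0]
opening: 0.5
finger_force: 0.0
clock: 8.87
tool_pos: [0.4211, -0.2174, 0.1051]
eef_rot: [0.156, 0.988, -0.0, -0.001]
contact_force: [0.7, -0.9, -0.3]
opening: 0.5
finger_force: 0.0
clock: 9.28
tool_pos: [0.4218, -0.2179, 0.1723]
eef_rot: [0.156, 0.988, -0.0, 0.001]
contact_force: [-0.6, 0.5, 0.4]
opening: 0.497
finger_force: 0.0
pos [ 0.4218 -0.2179  0.1723] yaw_y 71.99 tilt 0.12 shift units [-4.25 14.   -0.11] clk 9.3
turn z total units (tool z down => neg) 0.4844 deg -87.2
[ 0.59  0.62 -0.33  2.07  0.41  0.51  1.21]
```

View pics/c2.png

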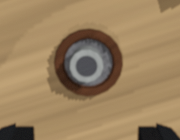

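The small block lies in its rest at crop (87,65). Going back to the pile for the oblong.

```bash
python3 -m pendant '[[-0.304,1,0,0,0,0],[-0.304,1,0,0,0,0],[-0.304,1,0,0,0,0],[-0.304,1,0,0,0,0],[-0.304,1,0,0,0,0]]' >/dev/null
python3 -m pendant '[[-0.304,1,0,0,0,0],[-0.304,1,0,0,0,0],[-0.304,1,0,0,0,0],[-0.304,1,0,0,0,0],[-0.304,1,0,0,0,0]]' >/dev/null
python3 -m pendant '[[-0.304,1,0,0,0,0],[-0.304,1,0,0,0,0],[-0.304,1,0,0,0,0],[-0.304,1,0,0,0,0.037],[0,0,0,0,0,0.037]]' 0.4
python3 -m pendant '[[0,0,0,0,0,0.037],[0,0,0,0,0,0.037],[0,0,0,0,0,0.037],[0,0,0,0,0,0.037],[0,0,0,0,0,0.037]]'>/dev/null
python3 -m pendant '[[0,0,0,0,0,0.037],[0,0,0,0,0,0.037],[0,0,0,0,0,0.037],[0,0,0,0,0,0.037],[0,0,0,0,0,0.037]]'>/dev/null
python3 -m pendant '[[0,0,0,0,0,0.037],[0,0,0,0,0,0],[0,0,0,0,0,0]]'
python3 - <<'E'
from h import *
go([.631,.0822,.175],164.8); snap('wrist','w3'); print(r.get_state()['q'].round(2))
Q=world('w3').reshape(420,560,3); z=Q[...,2]
m=((z>.061)&(z<.071)).astype(np.uint8); m[:, :]*=1
cs=cv2.findContours(m,cv2.RETR_EXTERNAL,cv2.CHAIN_APPROX_NONE)[0]
for c in cs:
    if cv2.contourArea(c)>300: 
        q=(plane('w3',c[:,0],.066)[:,:2]*1e3).astype(np.float32); print(c[:,0].mean(0),cv2.contourArea(c),cv2.minAreaRect(q))
p=cv2.imread('pics/w3.png'); cv2.imwrite('pics/c3.png',cv2.resize(p[110:260,205:355],None,fx=4,fy=4,interpolation=cv2.INTER_CUBIC))
E
```

```text
clock: 10.58
tool_pos: [0.6322, 0.0896, 0.1695]
eef_rot: [0.269, 0.963, 0.002, -0.001]
contact_force: [0.7, 1.1, 0.3]
opening: 0.702
finger_force: 0.0
clock: 11.67
tool_pos: [0.63, 0.0826, 0.17]
eef_rot: [0.79, 0.613, -0.001, -0.0]
contact_force: [0.9, -0.6, -0.6]
opening: 0.702
finger_force: 0.0
pos [0.63   0.0826 0.17  ] yaw_y -14.35 tilt 0.17 shift units [-0.    0.04 -0.2 ] clk 11.7
turn z total units (tool z down => neg) 0.0047 deg -0.9
[-0.28  0.79  0.13  1.6  -0.14  0.76 -0.33]
[277.93273543 209.03139013] 2971.5 ((631.3782958984375, 81.97514343261719), (52.26551055908203, 29.645763397216797), 74.86479187011719)
```

View pics/c3.png

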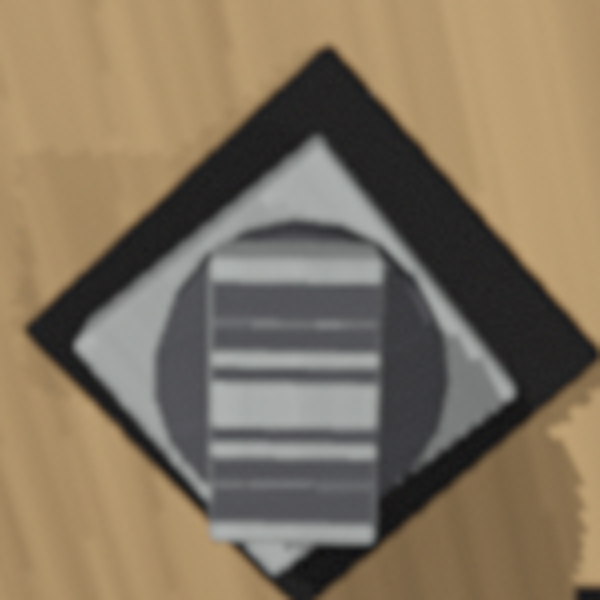

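The small block is off and the oblong sits upright in the crop centred at (296,395), at 74.9° and world (0.6314, 0.082). Grasping across its 30 mm width.

```bash
python3 -m pendant '[[0.01,0.06,1,0,0,0.004],[0,0,1,0,0,0],[0,0,1,0,0,0],[0,0,1,0,0,0],[0,0,0.5,0,0,0]]' >/dev/null
python3 -m pendant '[[0,0,0.05,0,0,0],[0,0,0,0,0,0],[0,0,0,0,0,0]]'; python3 -c "from h import *; go([.6314,.082,.0565],164.9)"
```

```text
clock: 12.38
tool_pos: [0.6334, 0.0824, 0.0589]
eef_rot: [0.795, 0.607, 0.001, 0.001]
contact_force: [1.4, -0.4, 0.2]
opening: 0.7
finger_force: 0.0
pos [0.6334 0.0824 0.0589] yaw_y -15.25 tilt 0.12 shift units [-0.04 -0.07  0.09] clk 12.4
turn z total units (tool z down => neg) -0.0009 deg 0.2
```

```bash
python3 -m pendant '[[-0.04,-0.07,0.09,0,0,0],[0,0,0,0,0,0],[0,0,0,0,0,0],[0,0,0,0,0,0],[0,0,0,0,0,0]]' -1 25 
python3 -m pendant '[[0,0,0,0,0,0],[0,0,0,0,0,0],[0,0,0,0,0,0],[0,0,0,0,0,0],[0,0,0,0,0,0]]'
python3 -m pendant '[[0,0,-0.2,0,0,0],[0,0,-0.5,0,0,0],[0,0,-1,0,0,0],[0,0,-1,0,0,0],[0,0,-1,0,0,0]]'
python3 -m pendant '[[-0.5,0.08,-1,0,0,0],[-0.99,0.162,0,0,0,0],[-0.99,0.162,0,0,0,0],[-0.99,0.162,0,0,0,0],[-0.99,0.162,0,0,0,0]]'>/dev/null
python3 -m pendant '[[-0.99,0.162,0,0,0,0],[-0.99,0.162,0,0,0,0],[-0.99,0.162,0,0,0,0],[-0.99,0.162,0,0,0,0],[-0.99,0.162,0,0,0,0]]'>/dev/null
python3 -m pendant '[[-0.99,0.162,0,0,0,0],[-0.99,0.162,0,0,0,0],[-0.99,0.162,0,0,0,0],[-0.99,0.162,0,0,0,0],[-0.99,0.162,0,0,0,0]]'
python3 -m pendant '[[-0.5,0.08,0,0,0,0.037],[0,0,0,0,0,0.037],[0,0,0,0,0,0.037],[0,0,0,0,0,0.037],[0,0,0,0,0,0.037]]'>/dev/null
python3 -m pendant '[[0,0,0,0,0,0.037],[0,0,0,0,0,0.037],[0,0,0,0,0,0.037],[0,0,0,0,0,0.037],[0,0,0,0,0,0.037]]'>/dev/null
python3 -m pendant '[[0,0,0,0,0,0],[0,0,0,0,0,0],[0,0,0,0,0,0]]'
python3 - <<'E'
from h import *
go([.5926,-.2922,.0115],-83.7); p,_=snap('wrist','w4')
E
```

```text
clock: 12.8
tool_pos: [0.6308, 0.082, 0.056]
eef_rot: [0.795, 0.607, 0.001, 0.0]
contact_force: [2.1, -0.1, -0.1]
opening: 0.348
finger_force: 0.7
clock: 13.22
tool_pos: [0.6309, 0.082, 0.0559]
eef_rot: [0.795, 0.607, 0.0, 0.0]
contact_force: [1.1, -0.4, 5.2]
opening: 0.336
finger_force: 25.0
clock: 13.63
tool_pos: [0.6296, 0.0818, 0.149]
eef_rot: [0.795, 0.607, -0.001, -0.0]
contact_force: [0.3, -0.2, -1.7]
opening: 0.334
finger_force: 25.0
clock: 14.88
tool_pos: [0.5916, -0.2808, 0.1732]
eef_rot: [0.795, 0.607, -0.0, -0.001]
contact_force: [-0.0, -0.1, -1.5]
opening: 0.34
finger_force: 25.0
clock: 15.97
tool_pos: [0.5909, -0.2921, 0.173]
eef_rot: [0.997, 0.072, -0.0, -0.0]
contact_force: [-0.1, 0.2, -1.4]
opening: 0.335
finger_force: 25.0
pos [ 0.5909 -0.2921  0.173 ] yaw_y -81.7 tilt 0.04 shift units [0.07 0.02 6.46] clk 16.0
turn z total units (tool z down => neg) 0.0111 deg -2.0
```

View pics/w4.png

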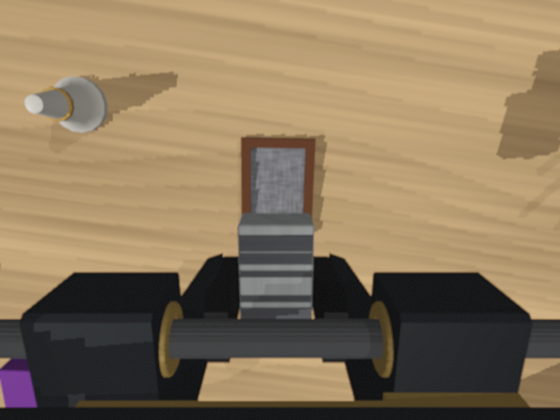

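The oblong is held at (276,265). The oblong rest has its far edge at row 138 (columns 242–315), and the cone is clear at (80,105). I'll compute from the rest's visible edges.

```bash
python3 - <<'E'
from h import *
p=cv2.imread('pics/w4.png').astype(int)
m=((p[...,2]-p[...,0]>25)&(p.max(2)<125)).astype(np.uint8); m[:125]=0;m[212:]=0;m[:,:225]=0;m[:,330:]=0
def fit(pts):
    q=plane('w4',pts,.008)[:,:2]; c=q.mean(0); v=np.linalg.svd(q-c)[2][0]; return c.round(4),np.degrees(np.arctan2(v[1],v[0])).round(1)
rows=range(150,205)
L=[[np.where(m[y])[0].min(),y] for y in rows]; Rr=[[np.where(m[y])[0].max(),y] for y in rows]
T=[[x,np.where(m[:,x])[0].min()] for x in range(250,308)]
print(L[::10],Rr[::10],T[::10]); a,b,c=fit(L),fit(Rr),fit(T);print(a,b,c)
th=np.radians((a[1]+b[1])/2%180); th=th if th<1.5 else th-np.pi
ux=np.array([np.cos(th),np.sin(th)]);uy=np.array([-ux[1],ux[0]])
yc=(a[0]@uy+b[0]@uy)/2; xe=c[0]@ux
print('centre if far edge +x', ux*(xe-.042)+uy*yc, 'width',abs(a[0]@uy-b[0]@uy),np.degrees(th))
E
```

```text
[[np.int64(242), 150], [np.int64(242), 160], [np.int64(242), 170], [np.int64(242), 180], [np.int64(242), 190], [np.int64(242), 200]] [[np.int64(315), 150], [np.int64(314), 160], [np.int64(314), 170], [np.int64(313), 180], [np.int64(312), 190], [np.int64(312), 200]] [[250, np.int64(137)], [260, np.int64(137)], [270, np.int64(137)], [280, np.int64(137)], [290, np.int64(138)], [300, np.int64(138)]]
(array([ 0.5994, -0.2626]), np.float64(-172.6)) (array([ 0.6082, -0.3224]), np.float64(-173.1)) (array([ 0.6368, -0.2885]), np.float64(97.0))
centre if far edge +x [ 0.59510936 -0.29359018] width 0.060430290247567464 7.150000000000006
```

```bash
python3 -m pendant '[[0.13,0.06,1,0,0,0.007],[0,0,1,0,0,0],[0,0,1,0,0,0],[0,0,1,0,0,0],[0,0,1,0,0,0]]' >/dev/null
python3 -m pendant '[[0,0,0.8,0,0,0],[0,0,0.4,0,0,0],[0,0,0.05,0,0,0],[0,0,0,0,0,0],[0,0,0,0,0,0]]'
python3 -c "from h import *; go([.5945,-.293,.0109],-82.9)"
```

```text
clock: 16.85
tool_pos: [0.5954, -0.2942, 0.0181]
eef_rot: [0.998, 0.06, 0.001, 0.001]
contact_force: [0.1, 0.2, -1.3]
opening: 0.337
finger_force: 25.0
pos [ 0.5954 -0.2942  0.0181] yaw_y -83.12 tilt 0.14 shift units [-0.03 -0.05  0.29] clk 16.9
turn z total units (tool z down => neg) -0.0012 deg 0.2
```

```bash
python3 -m pendant '[[-0.02,-0.04,0.1,0,0,0],[0,0,0.08,0,0,0],[0,0,0.04,0,0,0],[0,0,0,0,0,0],[0,0,0,0,0,0]]'|sed -n '2p;4p'
python3 -m pendant '[[0,0,0.03,0,0,0],[0,0,0,0,0,0],[0,0,0,0,0,0]]'|sed -n '2p;4p'
python3 -m pendant '[[0,0,0.02,0,0,0],[0,0,0,0,0,0],[0,0,0,0,0,0]]'|sed -n '2p;4p'
```

```text
tool_pos: [0.594, -0.2925, 0.0114]
contact_force: [-0.7, 0.3, -2.5]
tool_pos: [0.5941, -0.2926, 0.0109]
contact_force: [-1.2, 0.8, 2.3]
tool_pos: [0.5941, -0.2926, 0.0109]
contact_force: [-1.4, 1.7, 7.2]
```

```bash
python3 -m pendant '[[0,0,-0.03,0,0,0],[0,0,0,0,0,0],[0,0,0,0,0,0],[0,0,0,0,0,0],[0,0,0,0,0,0]]' 0.0
python3 -m pendant '[[0,0,-0.2,0,0,0],[0,0,-0.5,0,0,0],[0,0,-1,0,0,0],[0,0,-1,0,0,0],[0,0,-1,0,0,0]]'>/dev/null
python3 -m pendant '[[0,0,-1,0,0,0],[0,0,-1,0,0,0],[0,0,-0.8,0,0,0],[0,0,0,0,0,0]]' 1
python3 - <<'E'
from h import *
snap('wrist','w5'); go([.631,.08,.172],-65.1)
p=cv2.imread('pics/w5.png'); cv2.imwrite('pics/c5.png',p[120:280,190:370])
E
```

```text
clock: 18.18
tool_pos: [0.5939, -0.2925, 0.0105]
eef_rot: [0.998, 0.06, -0.0, -0.0]
contact_force: [-0.6, -0.7, -0.1]
opening: 0.498
finger_force: 0.0
clock: 18.93
tool_pos: [0.5963, -0.2946, 0.1791]
eef_rot: [0.998, 0.06, 0.004, 0.003]
contact_force: [0.7, -1.1, 0.8]
opening: 0.774
finger_force: 0.0
pos [ 0.5953 -0.2937  0.1766] yaw_y -83.15 tilt 0.35 shift units [  3.2  -14.67   0.15] clk 19.0
turn z total units (tool z down => neg) -0.1003 deg 18.0
```

View pics/c5.png

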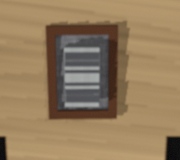

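The oblong lies in its rest at crop (82,75). Back to the pile for the round block.

```bash
python3 -m pendant '[[0.22,-0.975,0,0,0,0],[0.22,-0.975,0,0,0,0],[0.22,-0.975,0,0,0,0],[0.22,-0.975,0,0,0,0],[0.22,-0.975,0,0,0,0]]' >/dev/null
python3 -m pendant '[[0.22,-0.975,0,0,0,0],[0.22,-0.975,0,0,0,0],[0.22,-0.975,0,0,0,0],[0.22,-0.975,0,0,0,0],[0.22,-0.975,0,0,0,0]]' >/dev/null
python3 -m pendant '[[0.22,-0.975,0,0,0,0],[0.22,-0.975,0,0,0,0],[0.22,-0.975,0,0,0,0],[0.22,-0.975,0,0,0,0],[0.22,-0.975,0,0,0,0]]' >/dev/null
python3 -m pendant '[[0,0,0,0,0,-0.034],[0,0,0,0,0,-0.034],[0,0,0,0,0,-0.032],[0,0,0,0,0,0],[0,0,0,0,0,0]]'
python3 -m pendant '[[0,0,0,0,0,0]]' >/dev/null
python3 - <<'E'
from h import *
snap('wrist','w6')
Q=world('w6').reshape(420,560,3); z=Q[...,2]; a=(Q[...,0]-.631)**2+(Q[...,1]-.08)**2<.06**2
for lo,hi,h in [(.043,.053,.048),(.023,.033,.028)]:
    m=((z>lo)&(z<hi)&a).astype(np.uint8)
    c=max(cv2.findContours(m,cv2.RETR_EXTERNAL,cv2.CHAIN_APPROX_NONE)[0],key=cv2.contourArea)
    q=(plane('w6',c[:,0],h)[:,:2]*1e3).astype(np.float32); print(h,c[:,0].mean(0),cv2.minAreaRect(q),cv2.minEnclosingCircle(q)); 
    if h>.04: go([*(np.array(cv2.minEnclosingCircle(q)[0])/1e3),.0365],-65.1)
cv2.imwrite('pics/c6.png',np.load('pics/w6.npz')['p'][100:280,180:380])
E
```

```text
clock: 20.65
tool_pos: [0.6315, 0.0803, 0.1726]
eef_rot: [0.977, 0.214, -0.001, -0.0]
contact_force: [0.4, 0.7, -0.7]
opening: 0.998
finger_force: 0.0
0.048 [274.24757282 200.23786408] ((632.5570068359375, 81.164306640625), (55.33695983886719, 54.70090866088867), 30.42996597290039) ((632.761962890625, 81.0867691040039), 27.85844612121582)
pos [0.6318 0.0802 0.1728] yaw_y -65.27 tilt 0.04 shift units [ 0.05 -0.02  5.45] clk 20.8
turn z total units (tool z down => neg) -0.0009 deg 0.2
0.028 [284.82795699 186.97311828] ((631.1041259765625, 78.1268310546875), (63.797279357910156, 63.52592086791992), 24.695964813232422) ((631.3643188476562, 78.26066589355469), 43.959232330322266)
```

View pics/c6.png

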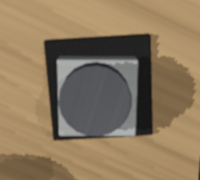

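```bash
python3 -m pendant '[[0.05,-0.02,1,0,0,0],[0,0,1,0,0,0],[0,0,1,0,0,0],[0,0,1,0,0,0],[0,0,1,0,0,0]]' >/dev/null
python3 -m pendant '[[0,0,0.4,0,0,0],[0,0,0.05,0,0,0],[0,0,0,0,0,0],[0,0,0,0,0,0]]'; python3 -c "from h import *; go([.6327,.0811,.0365])"
python3 -m pendant '[[0,0,0,0,0,0],[0,0,0,0,0,0],[0,0,0,0,0,0],[0,0,0,0,0,0],[0,0,0,0,0,0]]' -1 40
python3 -m pendant '[[0,0,0,0,0,0],[0,0,0,0,0,0],[0,0,0,0,0,0],[0,0,0,0,0,0],[0,0,0,0,0,0]]'
```

```text
clock: 21.53
tool_pos: [0.6341, 0.0812, 0.0383]
eef_rot: [0.977, 0.215, 0.001, 0.0]
contact_force: [0.1, 0.2, 0.3]
opening: 1.002
finger_force: 0.0
pos [0.6341 0.0812 0.0383] yaw_y -65.17 tilt 0.14 shift units [-0.05 -0.02  0.07] clk 21.5
clock: 21.95
tool_pos: [0.6332, 0.0814, 0.0373]
eef_rot: [0.977, 0.215, 0.0, -0.0]
contact_force: [0.7, -0.7, 0.3]
opening: 0.647
finger_force: 0.0
clock: 22.37
tool_pos: [0.6331, 0.0815, 0.0373]
eef_rot: [0.977, 0.215, 0.0, -0.0]
contact_force: [-1.4, 0.7, 5.5]
opening: 0.623
finger_force: 40.0
```

```bash
python3 -m pendant '[[0,0,-0.1,0,0,0],[0,0,-0.4,0,0,0],[0,0,-0.8,0,0,0],[0,0,-1,0,0,0],[0,0,-1,0,0,0]]'
python3 -m pendant '[[0,0,-1,0,0,0],[-0.5,0.01,-1,0,0,0],[-0.9,0.02,0,0,0,0],[-0.99,0.02,0,0,0,0],[-0.99,0.02,0,0,0,0]]'>/dev/null
python3 -m pendant '[[-0.99,0.02,0,0,0,0],[-0.99,0.02,0,0,0,0],[-0.9,0.02,0,0,0,0],[-0.6,0.02,0,0,0,0],[0,0,0,0,0,0]]'>/dev/null
python3 -m pendant '[[0,0,0,0,0,0],[0,0,0,0,0,0]]'
python3 - <<'E'
from h import *
go([.4765,.005,.0123]); p,_=snap('wrist','w7')
E
```

```text
clock: 22.78
tool_pos: [0.6319, 0.0811, 0.1196]
eef_rot: [0.977, 0.215, -0.001, -0.0]
contact_force: [1.0, -0.0, -4.2]
opening: 0.625
finger_force: 40.0
clock: 23.78
tool_pos: [0.4802, 0.0062, 0.1697]
eef_rot: [0.977, 0.215, 0.001, 0.0]
contact_force: [0.2, -0.6, -4.9]
opening: 0.625
finger_force: 40.0
pos [0.4802 0.0062 0.1697] yaw_y -65.11 tilt 0.1 shift units [-0.16 -0.02  6.3 ] clk 23.8
```

View pics/w7.png

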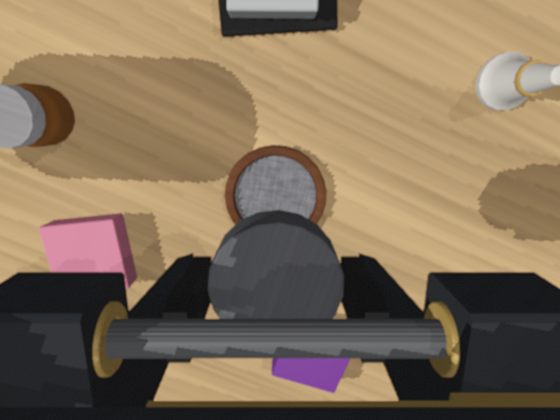

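Held round block at (276,280); the rest spans columns 225–326 with its far edge at row 146. The jar (25,115), cone (510,80) and pink block (90,250) stand clear.

```bash
python3 - <<'E'
from h import *
s=r.get_state(); Rm=R.from_quat(s['eef_rot']).as_matrix()
q=plane('w7',[[225,192],[326,192],[275.5,146],[132,285]],.008)
T=(q-s['tool_pos'])@Rm; print(T.round(4))
c=Rm@[T[2,0]-.044,(T[0,1]+T[1,1])/2,0]+s['tool_pos']; print(c)
go([c[0],c[1],.0123])
E
```

```text
[[ 2.000e-04 -4.240e-02  1.616e-01]
 [ 1.000e-04  4.340e-02  1.616e-01]
 [ 3.880e-02  6.000e-04  1.617e-01]
 [-8.650e-02 -1.304e-01  1.614e-01]]
[0.47584272 0.00367892 0.16960083]
pos [0.4804 0.0064 0.1696] yaw_y -65.08 tilt 0.1 shift units [-0.22  0.02  6.29] clk 23.8
```

```bash
python3 -m pendant '[[-0.2,0.02,1,0,0,0],[0,0,1,0,0,0],[0,0,1,0,0,0],[0,0,1,0,0,0],[0,0,1,0,0,0]]' >/dev/null
python3 -m pendant '[[0,0,0.7,0,0,0],[0,0,0.35,0,0,0],[0,0,0.05,0,0,0],[0,0,0,0,0,0],[0,0,0,0,0,0]]'
python3 -c "from h import *; go([.4758,.004,.0123])"
```

```text
clock: 24.67
tool_pos: [0.4756, 0.0034, 0.0177]
eef_rot: [0.977, 0.215, 0.001, 0.0]
contact_force: [0.9, -0.8, -4.1]
opening: 0.622
finger_force: 40.0
pos [0.4756 0.0034 0.0177] yaw_y -65.12 tilt 0.1 shift units [ 0.02 -0.02  0.21] clk 24.7
```

```bash
python3 -m pendant '[[0,0,0.06,0,0,0],[0,0,0.06,0,0,0],[0,0,0.02,0,0,0],[0,0,0,0,0,0],[0,0,0,0,0,0]]'|sed -n '2p;4p'
python3 -m pendant '[[0,0,0.03,0,0,0],[0,0,0,0,0,0],[0,0,0,0,0,0]]'|sed -n '2p;4p'
python3 -m pendant '[[0,0,0.03,0,0,0],[0,0,0,0,0,0],[0,0,0,0,0,0]]'|sed -n '2p;4p'
```

```text
tool_pos: [0.4748, 0.0033, 0.0137]
contact_force: [0.3, -0.6, -3.3]
tool_pos: [0.4746, 0.0033, 0.0127]
contact_force: [0.3, -0.6, -3.8]
tool_pos: [0.4747, 0.0033, 0.0122]
contact_force: [-0.7, 0.0, 2.0]
```

```bash
python3 -m pendant '[[0,0,0.01,0,0,0],[0,0,0,0,0,0],[0,0,0,0,0,0],[0,0,0,0,0,0],[0,0,0,0,0,0]]' 1
python3 -m pendant '[[0,0,0,0,0,0],[0,0,-0.2,0,0,0],[0,0,-0.6,0,0,0],[0,0,-1,0,0,0],[0,0,-1,0,0,0]]'>/dev/null
python3 -m pendant '[[0,0,-1,0,0,0],[0,0,-1,0,0,0],[0,0,-1,0,0,0],[0,0,-0.5,0,0,0],[0,0,0,0,0,0]]'
python3 - <<'E'
from h import *
snap('wrist','w8'); go([.631,.0785,.172],-65.3)
p=cv2.imread('pics/w8.png'); cv2.imwrite('pics/c8.png',p[120:280,190:370])
E
```

```text
clock: 26.0
tool_pos: [0.4748, 0.0032, 0.0117]
eef_rot: [0.977, 0.215, 0.0, 0.0]
contact_force: [-0.4, 0.5, -0.2]
opening: 0.982
finger_force: 0.0
clock: 26.83
tool_pos: [0.4761, 0.0033, 0.1719]
eef_rot: [0.977, 0.215, 0.003, 0.0]
contact_force: [0.8, 0.8, 0.1]
opening: 0.999
finger_force: 0.0
pos [0.4754 0.0034 0.1704] yaw_y -65.12 tilt 0.17 shift units [ 6.91 -0.1  -0.05] clk 26.9
turn z total units (tool z down => neg) 0.001 deg -0.2
```

View pics/c8.png

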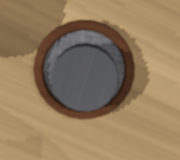

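The round block lies in its rest at crop (85,75). On to the square.

```bash
python3 -m pendant '[[0.98,-0.015,0,0,0,0],[0.99,-0.015,0,0,0,0],[0.99,-0.015,0,0,0,0],[0.99,-0.015,0,0,0,0],[0.99,-0.015,0,0,0,0]]' >/dev/null
python3 -m pendant '[[0.99,-0.015,0,0,0,0],[0.7,-0.015,0,0,0,0],[0.28,0,0,0,0,0],[0,0,0,0,0,0],[0,0,0,0,0,0]]' >/dev/null
python3 - <<'E'
from h import *
snap('wrist','w9')
Q=world('w9').reshape(420,560,3); z=Q[...,2]; a=(Q[...,0]-.631)**2+(Q[...,1]-.08)**2<.06**2
m=((z>.023)&(z<.033)&a).astype(np.uint8)
c=max(cv2.findContours(m,cv2.RETR_EXTERNAL,cv2.CHAIN_APPROX_NONE)[0],key=cv2.contourArea)
q=(plane('w9',c[:,0],.028)[:,:2]*1e3).astype(np.float32); t=cv2.minAreaRect(q);print(t)
go([*(np.array(t[0])/1e3),.0145],t[2]-90)
E
```

```text
((631.1455688476562, 78.14010620117188), (63.26820755004883, 63.83322525024414), 24.830007553100586)
pos [0.6287 0.0772 0.1684] yaw_y -65.21 tilt 0.16 shift units [0.12 0.01 6.15] clk 27.8
turn z total units (tool z down => neg) -0.0002 deg 0.0
```

```bash
python3 -m pendant '[[0.08,0.01,1,0,0,0],[0,0,1,0,0,0],[0,0,1,0,0,0],[0,0,1,0,0,0],[0,0,1,0,0,0]]' >/dev/null
python3 -m pendant '[[0,0,0.7,0,0,0],[0,0,0.3,0,0,0],[0,0,0.05,0,0,0],[0,0,0,0,0,0],[0,0,0,0,0,0]]'; python3 -c "from h import *; go([.6311,.0781,.0145],-65.2)"
```

```text
clock: 28.6
tool_pos: [0.6329, 0.0785, 0.0193]
eef_rot: [0.977, 0.215, 0.001, 0.0]
contact_force: [-0.6, 0.4, -0.5]
opening: 1.003
finger_force: 0.0
pos [0.6329 0.0785 0.0193] yaw_y -65.16 tilt 0.11 shift units [-0.07 -0.02  0.19] clk 28.6
turn z total units (tool z down => neg) 0.0002 deg -0.0
```

```bash
python3 -m pendant '[[-0.07,-0.02,0.1,0,0,0],[0,0,0.08,0,0,0],[0,0,0,0,0,0],[0,0,0,0,0,0]]'
python3 -m pendant '[[0,0,0,0,0,0],[0,0,0,0,0,0],[0,0,0,0,0,0],[0,0,0,0,0,0],[0,0,0,0,0,0]]' -1 55 >/dev/null
python3 -m pendant '[[0,0,0,0,0,0],[0,0,0,0,0,0],[0,0,0,0,0,0],[0,0,0,0,0,0],[0,0,0,0,0,0]]'
python3 -m pendant '[[0,0,-0.1,0,0,0],[0,0,-0.3,0,0,0],[0,0,-0.6,0,0,0],[0,0,-0.8,0,0,0],[0,0,-1,0,0,0]]'
python3 -m pendant '[[0,0,-1,0,0,0],[0,0,-1,0,0,0],[0,0,-1,0,0,0],[0,0,-0.5,0,0,0],[0,0,0,0,0,0]]'
```

```text
clock: 28.93
tool_pos: [0.6305, 0.0787, 0.0137]
eef_rot: [0.977, 0.215, 0.0, -0.0]
contact_force: [0.1, -0.5, -0.0]
opening: 1.003
finger_force: 0.0
clock: 29.77
tool_pos: [0.6306, 0.0785, 0.0135]
eef_rot: [0.977, 0.215, 0.0, 0.0]
contact_force: [1.4, -0.5, 0.7]
opening: 0.719
finger_force: 55.0
clock: 30.18
tool_pos: [0.6289, 0.0787, 0.0837]
eef_rot: [0.977, 0.215, -0.002, -0.0]
contact_force: [0.7, -0.6, -6.0]
opening: 0.725
finger_force: 55.0
clock: 30.6
tool_pos: [0.6324, 0.0785, 0.1748]
eef_rot: [0.977, 0.215, 0.003, 0.0]
contact_force: [1.6, 0.3, -7.0]
opening: 0.721
finger_force: 55.0
```

```bash
python3 -m pendant '[[0.15,-0.4,0,0,0,0],[0.344,-0.94,0,0,0,0],[0.344,-0.94,0,0,0,0],[0.344,-0.94,0,0,0,0],[0.344,-0.94,0,0,0,0]]' >/dev/null
python3 -m pendant '[[0.344,-0.94,0,0,0,0],[0.344,-0.94,0,0,0,0],[0.344,-0.94,0,0,0,0],[0.344,-0.94,0,0,0,0],[0.19,-0.54,0,0,0,0]]' >/dev/null
python3 -m pendant '[[0,0,0,0,0,0.034],[0,0,0,0,0,0],[0,0,0,0,0,0],[0,0,0,0,0,0]]'
python3 - <<'E'
from h import *
go([.6129,.302,.0105],-71.4); p,_=snap('wrist','w10')
E
```

```text
clock: 31.77
tool_pos: [0.6114, 0.3013, 0.1702]
eef_rot: [0.987, 0.163, -0.001, 0.001]
contact_force: [-0.2, -0.1, -6.4]
opening: 0.722
finger_force: 55.0
pos [0.6114 0.3013 0.1702] yaw_y -71.24 tilt 0.13 shift units [ 0.08 -0.02  6.39] clk 31.8
turn z total units (tool z down => neg) 0.0009 deg -0.2
```

View pics/w10.png

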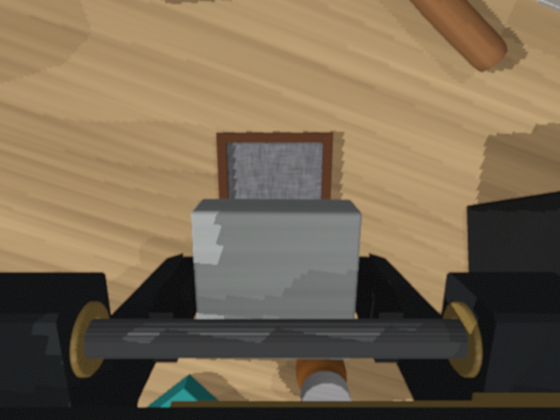

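The square is held; the rest's far edge runs (217,133)–(333,131). The jar at (325,380) is well behind.

```bash
python3 - <<'E'
from h import *
p=np.load('pics/w10.npz')['p'].astype(int)
m=((p[...,2]-p[...,0]>25)&(p.max(2)<125)).astype(np.uint8); m[:125]=0;m[198:]=0;m[:,:205]=0;m[:,:]*=1;m[:,345:]=0
s=np.load('pics/w10.npz'); Rm=R.from_quat(s['rot']).as_matrix()
f=lambda pts:(plane('w10',pts,.008)-s['pos'])@Rm
L=f([[np.where(m[y])[0].min(),y] for y in range(145,192)]);G=f([[np.where(m[y])[0].max(),y] for y in range(145,192)]);T=f([[x,np.where(m[:,x])[0].min()] for x in range(228,322)])
sl=[np.degrees(np.polyfit(L[:,0],L[:,1],1)[0]),np.degrees(np.polyfit(G[:,0],G[:,1],1)[0]),-np.degrees(np.polyfit(T[:,1],T[:,0],1)[0])]
print('tool-frame angle deg',sl,'L',L[:,1].mean(),'R',G[:,1].mean(),'top',T[:,0].mean())
c=Rm@[T[:,0].mean()-.048,(L[:,1].mean()+G[:,1].mean())/2,0]+s['pos'];print(c); go([c[0],c[1],.0105])
E
```

```text
tool-frame angle deg [np.float64(-0.00319798459085903), np.float64(-6.6567564668225385), np.float64(-0.14111147816456965)] L -0.04772623186904842 R 0.04836086581751018 top 0.05004358999295351
[0.61348153 0.30165951 0.17019256]
pos [0.6117 0.3014 0.1705] yaw_y -71.28 tilt 0.09 shift units [0.08 0.01 6.4 ] clk 31.8
```

```bash
python3 -m pendant '[[0.06,0,1,0,0,0],[0,0,1,0,0,0],[0,0,1,0,0,0],[0,0,1,0,0,0],[0,0,1,0,0,0]]' >/dev/null
python3 -m pendant '[[0,0,0.7,0,0,0],[0,0,0.35,0,0,0],[0,0,0.05,0,0,0],[0,0,0,0,0,0],[0,0,0,0,0,0]]'
python3 -c "from h import *; go([.6134,.3017,.0105])"
```

```text
clock: 32.65
tool_pos: [0.6145, 0.3035, 0.02]
eef_rot: [0.987, 0.163, 0.001, -0.0]
contact_force: [0.1, -0.2, -6.9]
opening: 0.717
finger_force: 55.0
pos [0.6145 0.3035 0.02  ] yaw_y -71.26 tilt 0.16 shift units [-0.07  0.06  0.38] clk 32.6
```

```bash
python3 -m pendant '[[-0.04,0.02,0.1,0,0,0],[0,0,0.1,0,0,0],[0,0,0.04,0,0,0],[0,0,0,0,0,0],[0,0,0,0,0,0]]'|sed -n '2p;4p'
python3 -m pendant '[[0,0,0.04,0,0,0],[0,0,0,0,0,0],[0,0,0,0,0,0]]'|sed -n '2p;4p'
python3 -m pendant '[[0,0,0.03,0,0,0],[0,0,0,0,0,0],[0,0,0,0,0,0]]'|sed -n '2p;4p'
```

```text
tool_pos: [0.6123, 0.3028, 0.0126]
contact_force: [-0.6, 0.2, -5.7]
tool_pos: [0.6122, 0.3027, 0.0114]
contact_force: [0.7, 0.4, -5.9]
tool_pos: [0.6122, 0.3027, 0.0107]
contact_force: [-0.9, -0.2, -6.2]
```

```bash
python3 -m pendant '[[0,0,0.02,0,0,0],[0,0,0,0,0,0],[0,0,0,0,0,0]]'|sed -n '2p;4p'
python3 -m pendant '[[0,0,0.015,0,0,0],[0,0,0,0,0,0],[0,0,0,0,0,0]]'|sed -n '2p;4p'
```

```text
tool_pos: [0.6123, 0.3027, 0.0105]
contact_force: [-1.7, -0.2, -3.0]
tool_pos: [0.6123, 0.3027, 0.0105]
contact_force: [-3.8, -0.5, 2.6]
```

Contact. I'll release, retract and check.

```bash
python3 -m pendant '[[0,0,0.0,0,0,0],[0,0,0,0,0,0],[0,0,0,0,0,0],[0,0,0,0,0,0],[0,0,0,0,0,0]]' 1
python3 -m pendant '[[0,0,-0.2,0,0,0],[0,0,-0.4,0,0,0],[0,0,-1,0,0,0],[0,0,-1,0,0,0],[0,0,-1,0,0,0]]'>/dev/null
python3 -m pendant '[[0,0,-1,0,0,0],[0,0,-1,0,0,0],[0,0,-1,0,0,0],[0,0,-0.5,0,0,0],[0,0,0,0,0,0]]'
python3 -m pendant '[[0,-1,-1,0,0,0],[0,-1,-1,0,0,0],[0,-1,-1,0,0,0],[0,-1,0,0,0,0],[0,-1,0,0,0,0]]'
python3 -c "from h import *; snap('top','top1'); snap('scene','scene1');p=cv2.imread('pics/top1.png');cv2.imwrite('pics/t1.png',cv2.resize(p[100:310,80:440],None,fx=2.2,fy=2.2,interpolation=cv2.INTER_CUBIC))
a=cv2.imread('pics/top0.png')
for n,(u,v) in dict(cone=(326,150),jar=(177,232)).items(): print(n,np.abs(p[v-14:v+14,u-14:u+14].astype(int)-a[v-14:v+14,u-14:u+14]).mean())"
```

```text
clock: 34.48
tool_pos: [0.6127, 0.3027, 0.0099]
eef_rot: [0.987, 0.163, 0.0, -0.0]
contact_force: [0.3, 0.3, 0.2]
opening: 0.997
finger_force: 0.0
clock: 35.32
tool_pos: [0.6145, 0.3031, 0.1915]
eef_rot: [0.987, 0.163, 0.003, -0.001]
contact_force: [0.2, -0.5, -0.2]
opening: 1.0
finger_force: 0.0
clock: 35.73
tool_pos: [0.572, 0.4223, 0.2629]
eef_rot: [0.987, 0.163, 0.001, -0.0]
contact_force: [0.3, 0.4, -0.6]
opening: 0.999
finger_force: 0.0
cone 1.75
jar 1.6675170068027212
```

View pics/t1.png

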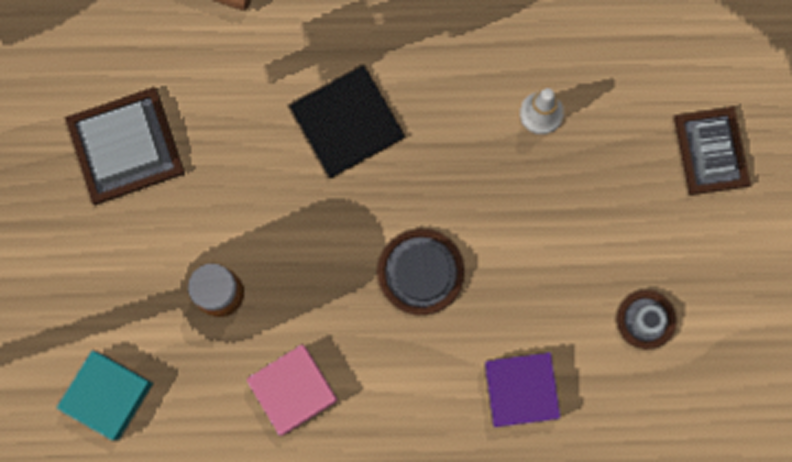

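All four blocks are in their rests: square (120,140), round (421,270), oblong (714,148), small (650,318). The cone and jar are unmoved. The square sits towards one corner in this view, so I'll check by depth that each block lies flat.

```bash
python3 - <<'E'
from h import *
Q=world('top1').reshape(420,560,3)
for n,c,w,h in [('sq',(.613,.302),.045,.025),('round',(.476,.004),.035,.023),('obl',(.594,-.293),.035,.021),('small',(.423,-.217),.02,.023)]:
    q=Q[(np.hypot(Q[...,0]-c[0],Q[...,1]-c[1])<w)&(abs(Q[...,2]-h)<.006)]
    a=np.linalg.lstsq(np.c_[q[:,:2]-q[:,:2].mean(0),np.ones(len(q))],q[:,2],rcond=None)[0]
    print(n,len(q),q[:,:2].mean(0).round(4),'h',a[2].round(4),'tilt deg',np.degrees(a[:2]).round(1))
E
```

```text
sq 844 [0.6125 0.3015] h 0.0248 tilt deg [-0.1 -0. ]
round 514 [0.4748 0.0041] h 0.0228 tilt deg [0.5 0.4]
obl 325 [ 0.5942 -0.2922] h 0.0205 tilt deg [ 0.1 -0.7]
small 144 [ 0.4227 -0.2168] h 0.0229 tilt deg [ 1.5 -1.7]
```

All flat and at the right heights.

```bash
python3 -m pendant '[[0,0,0,0,0,0],[0,0,0,0,0,0],[0,0,0,0,0,0]]' >/dev/null; python3 -c "from plant import r; print(r.finish_job())"
```

```text
the job is handed in; nothing more can be done
None
```

I took the pile apart top down and put each of the four blocks flat in its own rest, lowering each until it touched before letting go; the ring cone and jar were not moved, and I handed the job in at about 36 s on the robot's clock.

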